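Put the mixed-up finials on their own plinths

ROBOT

A 6-joint arm with a two-finger parallel gripper is mounted at the origin on the work surface. World frame = base frame: x ahead of the robot, y to its left, z up, the work surface at z = 0. Lengths are in m, angles in rad, forces in N, time in s.
With the tool pointing down it reaches from about 0.225 to 0.875 m from the base axis. Payload 3.4 kg.
Tool frame: the origin (TCP) lies between the finger pads; the fingertips stand 22 mm ahead of it and the grasp point (between the pads) lies 3 mm ahead of it (manip.finger_overhang is the distance from the TCP to the fingertips, in m); z points along the fingers, y is the line along which they close (so a half turn about z gives the same grasp; the last joint's range is limited). The gripper opens to 85 mm and grips with 20 to 120 N. Pads are 22 mm wide; open, the fingers measure 114 mm over their backs; the gripper's body (76 mm by 85 mm) begins 54 mm behind the grasp point. The pads swing forward as they close: fully open they stand 13 mm farther back than shut.
Start: joints at [-1.281, 0.276, 1.505, -0, 1.361, -0.121], TCP at [0.23, -0.527, 0.253] pointing down, gripper open.
Joint ranges: [-2.89, 2.89], [-0.75, 2.08], [0.22, 2.7], [-1.18, 4.32], [0.11, 2.71], [-2.7, 2.7]. Speed limits (rad/s): [2.57, 2.57, 3.14, 3.14, 3.14, 3.14].

INTERFACE

Orientations are given as a unit quaternion [w, x, y, z].
In Python, from rig import get_state, eyes, order, manip gives the robot as it stands.
- The arm moves only by the tool drive_tool, never from a script. Its argument "rows" is a list of rows, each a list of 4 numbers: the shift along the tool's x, y, z in units of 25 mm (1.0 is 25 mm), then the turn about the tool's z in units of 6 degrees (1.0 is 6 degrees). A call has exactly 8 rows; each row is the pose to reach, as a shift and turn from the pose commanded when the call began, along the tool's axes at that moment; what a row does not reach only later rows make up. A row lasts 1/12 s, in which the tool goes at most 41.7 mm and 7.16 degrees, less where a joint would pass 70% of its speed; a pose out of reach is approached as far as the arm can. A call with a gripper value outside its range is refused whole. "grip" is the finger opening in mm, from 0 to 85.4, set as the call begins (left out, the last holds). The fingers move at their own pace and stop on an object; "newtons" is the grip in N (left out, the last holds). Time passes only in rows, so rows that repeat a pose let the fingers close, or fill a call up. It gives the time, the measured TCP pose, the force, the opening and the grip force at its end, in the units of the state.
- get_state(): the state, without advancing time (a new reading comes with each control period).
- eyes.get_image(name): name is "scene" or "top"; returns (picture, depth): 384x512x3 uint8, red, green, blue; 384x512 float32, m along the optical axis (not along the pixel's ray), 0 where there is no reading.
- eyes.camera_info(name): a dict with "fx", "fy", "cx", "cy" (pixels), "dist" ([k1, k2, p1, p2, k3] as OpenCV has them; the pictures are not rectified), "R" (3x3) and "t" (3): a world point X has camera coordinates R X + t. Camera axes: x right, y down, z forward; pixel columns grow to the right and rows downward; lengths in m; the calibration is good to about 2 mm. A picture is of the moment at which its call begins. camera_info takes no time and is no camera call.
- order.sign_off(): hands the job in; it is judged then, once.
The state is a dict: "clock": time; "qpos": joint angles; "qd": joint speeds; "effort": joint torques, N m; "position": TCP position; "ee_rot": TCP orientation; "contact_force": force on the tool from outside, world axes, zero at the start; "moment": the same for the moment, N m; "width": finger opening in m; "gripper_force": force on a finger pad.
Only numpy, scipy, OpenCV 4.12 (cv2) and the standard library are available. Lean on these libraries where they do the work, as an engineer would, in place of code of your own. Each camera call takes 0.05 s, during which the arm holds its last target. There are 200 camera calls.

TASK

The three carved finials have been left on one another's plinths. Put each one upright in the middle of the plinth that has the outline of its own foot (round on round, square on square, oblong on oblong with its length along the plinth's length), using the grey felt pad or another clear bit of bench to park one meanwhile. Do not let any finial topple, and do not disturb the mallet, the gouge or the sharpening stone.

Things in the scene. Friction and masses are not known exactly. Their poses are not given: they have to be found in the camera images.
- finial_round: Turned acorn-shaped finial, 74 mm high, 0.11 kg. Light wood, loose. Origin: centre of the underside of its foot, z up. Round foot 60 mm across and 14 mm high, a thin neck, then an upright cylinder 40 mm across between 28 and 60 mm above the underside (grip here, any yaw, e.g. 47 mm up) with a domed top.
- finial_square: Square finial with a stepped pyramid top, 75 mm high, 0.12 kg. Light wood, loose. Origin: centre of the underside of its foot, z up. Foot 56 x 56 x 14 mm high, a thin neck, then a block 40 x 40 mm between 26 and 58 mm above the underside (grip two parallel flat sides here, e.g. 47 mm up); the sides lie along its x and y axes.
- finial_oblong: Oblong finial with an arched top, 76 mm high, 0.15 kg. Light wood, loose. Origin: centre of the underside of its foot, z up. Foot 84 mm (its x) by 44 mm (y), 14 mm high; above it a flat-faced slab 64 mm along x, 28 mm thick along y, with a half-round top of radius 32 mm. Grip across the 28 mm, 45 to 50 mm above the underside.
- plinth_round: Round plinth, 108 mm across, flat top 100 mm across. Dark wood, fixed to the bench. Stands 25 mm high with a flat top at 25 mm. Origin: centre of its underside, z up. At the start a finial of another shape stands on it, covering only the middle of the top. 
- plinth_square: Square plinth, 92 x 92 mm, flat top 86 x 86 mm, sides along its x and y axes. Dark wood, fixed to the bench. Stands 25 mm high with a flat top at 25 mm. Origin: centre of its underside, z up. At the start a finial of another shape stands on it, covering only the middle of the top. 
- plinth_oblong: Oblong plinth, 116 mm along its x axis and 70 mm along y, flat top 110 x 64 mm. Dark wood, fixed to the bench. Stands 25 mm high with a flat top at 25 mm. Origin: centre of its underside, z up. At the start a finial of another shape stands on it, covering only the middle of the top. 
- pad: Empty round grey felt pad, 112 mm across, 4 mm thick, fixed to the bench: a free spot to park a finial on, top at 4 mm. Origin: centre of its underside.
- mallet: Bystander: carver's round wooden mallet standing on its head, handle up, 202 mm high, head 80 mm across. Loose; leave it alone. Origin: centre of its underside.
- gouge: Bystander: carving gouge lying flat, 240 mm long, 28 mm high, wooden handle to its -x, steel blade to its +x. Loose; leave it alone. Origin: on the bench, under its middle.
- stone: Bystander: grey sharpening stone in a dark wooden block, 160 mm (its x) by 64 by 29 mm high. Loose; leave it alone. Origin: centre of its underside.

How it is judged:
By the outcome, as a careful person would: the job done as asked, in the order asked, and still so for the second after the job is handed in, with the robot touching nothing.
It also fails if it takes over 101 s, if anything falls off the work surface, if the arm or the gripper's body presses on something with over 40 N, if the wrist force passes 120 N, or if a joint passes its speed limit or range.

## Working session

There is one attempt and no reset: what is moved stays moved. The work goes in short steps, Python scripts to look and compute and a tool call to move; the robot and the scene stay as the last step left them, time stands still between calls to the robot, and variables do not carry over. Pictures are saved under pics/ and viewed, at most 14 in all, crops included, and the job is handed in when it is done.

Besides the shell and the picture viewer there is one more tool, called after ">>>" as name(argument=value, ...) on one line, values as JSON. drive_tool: Moves the arm, as the interface text tells. Its arguments: {"type":"object","properties":{"rows":{"type":"array","items":{"type":"array","items":{"type":"number"}}},"grip":{"type":"number"},"newtons":{"type":"number"}},"required":["rows"]}

```bash
ls; mkdir -p pics; python3 - <<'E'
from rig import get_state, eyes
import cv2,numpy as np
s=get_state();print(s)
for n in ("top","scene"):
    p,d=eyes.get_image(n);cv2.imwrite(f"pics/{n}0.png",p[:,:,::-1]);np.savez(f"pics/{n}0.npz",p=p,d=d)
    print(n,eyes.camera_info(n))
E
```

```text
pics
{'clock': 0.0, 'qpos': array([-1.28096899e+00,  2.76594696e-01,  1.50614354e+00, -2.80181846e-05,
        1.36069973e+00, -1.21031985e-01]), 'qd': array([-0.00177304,  0.00034673,  0.00036432, -0.00049777, -0.00096971,
       -0.00127154]), 'effort': array([-2.39382271e-04, -4.16780019e+01, -2.45812064e+01, -1.36331041e-04,
        1.11654494e-02,  1.55707362e-06]), 'position': array([ 0.22948053, -0.52668297,  0.2524357 ]), 'ee_rot': array([-9.18213520e-04,  9.78972414e-01,  2.03990589e-01, -9.14268827e-05]), 'contact_force': array([-0.14775575, -0.28510977,  0.86472821]), 'moment': array([0.02752817, 0.02328491, 0.00485593]), 'gripper_force': 0.0, 'width': 0.08513746710514632}
top {'fx': 492.1575682192163, 'fy': 492.1575682192163, 'cx': 252.59569528638124, 'cy': 186.30423548750713, 'dist': array([-0.19253259,  0.        ,  0.        ,  0.        ,  0.        ]), 'R': array([[-0.00959238, -0.99992368, -0.00778627],
       [-0.99689232,  0.01017158, -0.07811683],
       [ 0.07819006,  0.00701274, -0.99691381]]), 't': array([0.02902672, 0.48377136, 1.5155224 ])}
scene {'fx': 476.5806764612826, 'fy': 476.5806764612826, 'cx': 258.6683042120357, 'cy': 184.79796593778914, 'dist': array([-0.10538894,  0.        ,  0.        ,  0.        ,  0.        ]), 'R': array([[-5.00267988e-01,  8.65870602e-01,  2.04189761e-04],
       [ 5.29403770e-01,  3.06056496e-01, -7.91240210e-01],
       [-6.85174130e-01, -3.95724049e-01, -6.11505428e-01]]), 't': array([ 0.22249087, -0.23268192,  1.98057575])}
```

View pics/top0.png

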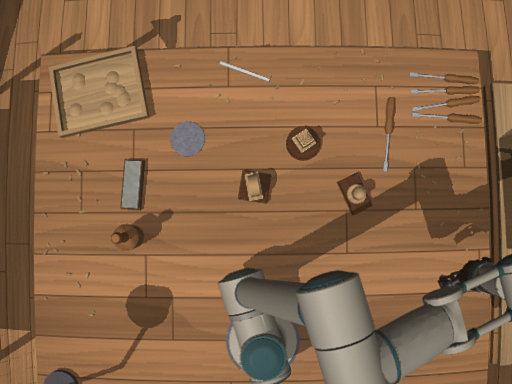

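View pics/scene0.png

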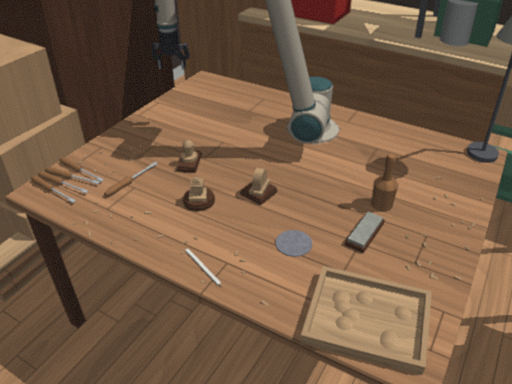

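The top view shows the square finial on the round plinth at (304,142), the oblong on the square plinth at (255,185) and the round on the oblong plinth at (356,193). The pad is at (188,138), the gouge at (389,130), the stone at (133,183) and the mallet at (125,236). The scene view agrees.

```bash
cat > h.py <<'E'
import numpy as np,cv2
from rig import get_state, eyes, manip
def cam(n):
    c=eyes.camera_info(n);K=np.array([[c["fx"],0,c["cx"]],[0,c["fy"],c["cy"]],[0,0,1]]);return K,c["dist"],c["R"],c["t"]
def rays(n,uv):
    K,D,R,t=cam(n);u=cv2.undistortPoints(np.float64(uv).reshape(-1,1,2),K,D)[:,0]
    return np.c_[u,np.ones(len(u))]
def onplane(n,uv,z):
    K,D,R,t=cam(n);r=rays(n,uv)@R;o=-R.T@t
    return o+r*((z-o[2])/r[:,2])[:,None]
def cloud(n,d):
    K,D,R,t=cam(n);v,u=np.mgrid[:384,:512]
    r=rays(n,np.c_[u.ravel(),v.ravel()]);P=(r*d.reshape(-1,1)-t)@R
    P[d.ravel()==0]=np.nan
    return P.reshape(384,512,3)
def proj(n,X):
    K,D,R,t=cam(n);return cv2.projectPoints(np.float64(X).reshape(-1,1,3),cv2.Rodrigues(R)[0],t,K,D)[0][:,0]
E
python3 - <<'E'
from h import *
f=np.load("pics/top0.npz");p,d=f["p"],f["d"]
C=cloud("top",d);Z=C[:,:,2]
print("bench z",[np.round(np.nanmedian(Z[a:a+20,b:b+20]),4) for a,b in((200,200),(90,250),(220,300))],np.nanstd(Z[200:220,200:220]))
for nm,(u,v) in dict(A_round=(304,142),B_sq=(255,185),C_obl=(356,193),stone=(133,183),mallet=(125,236),gouge=(389,130)).items():
    w=32;c=C[v-w:v+w,u-w:u+w].reshape(-1,3)
    print(nm,np.histogram(c[:,2],[.008,.016,.022,.028,.035,.045,.06,.07,.08,.09,.1,.11,.21])[0])
    for lo,hi in ((.019,.031),(.06,.115)):
        q=c[(c[:,2]>lo)&(c[:,2]<hi)][:,:2]
        if len(q)<5: continue
        (r,s,a)=cv2.minAreaRect(np.float32(q*1000));e=cv2.minEnclosingCircle(np.float32(q*1000))
        print("  ",lo,len(q),"rect",np.round(r,1),np.round(s,1),round(a,1),"circ",np.round(e[0],1),round(e[1],1))
hsv=cv2.cvtColor(p,cv2.COLOR_RGB2HSV)
for u,v in((188,138),(330,142),(292,150),(243,193),(268,195),(300,138),(254,180),(345,200)):print((u,v),hsv[v,u],np.round(C[v,u],3))
big=cv2.resize(p[110:225,160:400],None,fx=3.3,fy=3.3,interpolation=cv2.INTER_CUBIC);cv2.imwrite("pics/c1.png",big[:,:,::-1])
E
```

```text
bench z [np.float64(0.0013), np.float64(0.0019), np.float64(0.0016)] 0.0034265294033082824
A_round [169 108 275 167 110  22   7  16  89  72  12   0]
   0.019 455 rect [ 620.  -136.9] [102.9 102.8] 61.8 circ [ 620.5 -135.6] 54.0
   0.06 196 rect [ 624.6 -135.5] [40.9 41.7] 32.7 circ [ 623.7 -135.2] 27.5
B_sq [125  86 224 142 165  11   5   6  32  89  69   0]
   0.019 382 rect [484.1  19.3] [90.9 91.4] 80.8 circ [484.6  18.6] 61.4
   0.06 201 rect [482.6  21.9] [63.1 27.8] 9.8 circ [481.9  22.5] 33.3
C_obl [192 112 254 173 120  20   7   8  34  89  20   0]
   0.019 411 rect [ 477.5 -340.5] [116.7 170.7] 23.8 circ [ 475.7 -340.4] 99.3
   0.06 158 rect [ 455.9 -295.3] [38.6 39. ] 39.6 circ [ 455.7 -296.6] 21.6
stone [135 142 280 477  41   0   0   0   0   0   0   0]
   0.019 611 rect [495.9 406.2] [ 63.9 158.3] 86.1 circ [495.1 404.8] 82.3
mallet [ 98  37  38  45  18  12  14  15  37 138 204 200]
   0.019 72 rect [378.4 386.3] [138.6  58.9] 27.1 circ [367.4 407.6] 69.5
   0.06 446 rect [330.4 402.9] [79.1 74.1] 5.2 circ [330.1 406.1] 40.5
gouge [216 150 150  62   2   0   0   0   0   0   0   0]
   0.019 261 rect [ 660.1 -456.9] [115.6 203.1] 84.8 circ [ 660.8 -443.7] 107.0
(188, 138) [131  18 116] [0.641 0.229 0.007]
(330, 142) [ 13 134 162] [ 0.625 -0.225 -0.001]
(292, 150) [ 12 151  86] [ 0.596 -0.1    0.027]
(243, 193) [ 11 145  88] [0.463 0.054 0.029]
(268, 195) [ 14 139  77] [ 0.458 -0.024 -0.002]
(300, 138) [ 16 109 171] [ 0.622 -0.12   0.094]
(254, 180) [ 16 109 157] [0.496 0.019 0.098]
(345, 200) [ 13 140  91] [ 0.438 -0.265  0.016]
```

View pics/c1.png

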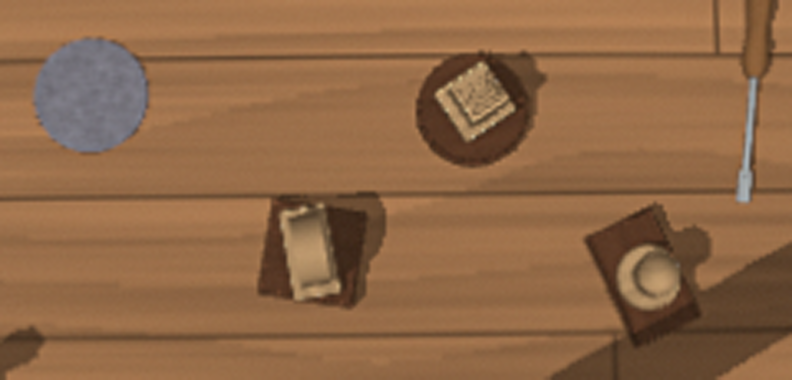

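The crop confirms the pairing. The pad is at about (188,139), the round plinth at (303,143), the square plinth at (254,186) and the oblong plinth at (355,194).

```bash
cat >> h.py <<'E'
def rect(q):
    c,s,a=cv2.minAreaRect(np.float32(q*1000))
    b=cv2.boxPoints((c,s,a));e1,e2=b[1]-b[0],b[2]-b[1]
    L=e1 if np.hypot(*e1)>np.hypot(*e2) else e2
    return np.round(c,1),np.round(sorted(s),1),round(np.degrees(np.arctan2(L[1],L[0]))%180,1)
def band(C,c,rad,lo,hi):
    q=C.reshape(-1,3);q=q[np.isfinite(q[:,2])];q=q[(np.hypot(*(q[:,:2]-c).T)<rad)&(q[:,2]>lo)&(q[:,2]<hi)][:,:2]
    D=np.hypot(*(q[:,None]-q[None]).transpose(2,0,1));return q[(D<.008).sum(1)>=5]
E
python3 - <<'E'
from h import *
for n in("top","scene"):
    f=np.load(f"pics/{n}0.npz");p,d=f["p"],f["d"]
    C=cloud(n,d)
    for nm,c,r in(("round",(.621,-.136),.062),("sq",(.485,.019),.07),("obl",(.465,-.29),.072)):
        q=band(C,np.array(c),r,.018,.032);e=cv2.minEnclosingCircle(np.float32(q*1000))
        print(n,nm,len(q),*rect(q),"circ",np.round(e[0],1),round(e[1],1))
        q=band(C,np.array(c),.06,.062,.115);e=cv2.minEnclosingCircle(np.float32(q*1000))
        print("   finial",len(q),*rect(q),"circ",np.round(e[0],1),round(e[1],1))
    h=cv2.cvtColor(p,cv2.COLOR_RGB2HSV);m=((h[:,:,0]>110)&(h[:,:,0]<150)&(h[:,:,1]>8)).astype(np.uint8)
    c=max(cv2.findContours(m,0,1)[0],key=cv2.contourArea)
    w=onplane(n,c[:,0],.004)[:,:2];print("pad",cv2.minEnclosingCircle(np.float32(w*1000)),rect(w))
    # plinth dark-mask
    for nm,c,z in(("round",(.621,-.136),.025),("sq",(.485,.019),.025),("obl",(.465,-.29),.025)):
        u,v=proj(n,[*c,z])[0].round().astype(int)
        print(nm,(u,v))
E
```

```text
top round 490 [ 619.1 -136.5] [102.9 105.6] 153.9 circ [ 620.5 -135.6] 54.0
   finial 196 [ 624.6 -135.5] [40.9 41.7] 122.7 circ [ 623.7 -135.2] 27.5
top sq 408 [484.2  19.2] [91.2 91.6] 171.0 circ [484.6  18.6] 61.4
   finial 201 [482.6  21.9] [27.8 63.1] 9.8 circ [481.9  22.5] 33.3
top obl 441 [ 456.7 -294.8] [ 71.8 116.4] 25.3 circ [ 458.2 -295. ] 64.6
   finial 155 [ 455.4 -294.2] [36.4 38.6] 88.4 circ [ 456.4 -295.2] 20.2
pad ((640.6160888671875, 231.39935302734375), 54.261322021484375) (array([640.7, 232.5]), array([103.1, 107.2]), np.float32(0.1))
round (np.int64(303), np.int64(142))
sq (np.int64(254), np.int64(186))
obl (np.int64(353), np.int64(191))
scene round 282 [ 628.8 -126.7] [ 92.7 102.5] 130.5 circ [ 622.9 -131. ] 53.8
   finial 174 [ 628.3 -130.3] [37.5 40.4] 123.5 circ [ 627.  -129.9] 25.3
scene sq 245 [486.4  22.6] [92.3 93.2] 172.5 circ [486.6  21.9] 62.1
   finial 191 [486.8  25. ] [31.1 66.8] 9.3 circ [486.7  25.8] 35.6
scene obl 187 [ 461. -290.] [ 66.6 115.4] 23.4 circ [ 461.2 -289.9] 59.7
   finial 118 [ 460.7 -289.9] [32.1 39.1] 150.6 circ [ 461.2 -290.5] 20.5
pad ((641.2025756835938, 234.88189697265625), 53.76203918457031) (array([641.9, 234.8]), array([103.9, 104.1]), np.float32(118.4))
round (np.int64(197), np.int64(195))
sq (np.int64(258), np.int64(188))
obl (np.int64(188), np.int64(159))
```

```bash
cat >> h.py <<'E'
def go(x,y,z,psi,s=None):
    """remaining shift (units) in the present tool axes to a tool-down pose; psi = world yaw of tool x, deg (mod 180)"""
    s=s or get_state();from scipy.spatial.transform import Rotation as Ro
    w,a,b,c=s["ee_rot"];R=Ro.from_quat([a,b,c,w]).as_matrix()
    cur=np.degrees(np.arctan2(R[1,0],R[0,0]));d=R.T@(np.array([x,y,z])-s["position"])/.025
    t=((cur-psi+90)%180-90);q1=np.degrees(np.arctan2(y,x))
    print("pos",s["position"].round(4),"yaw",cur.round(1),"w",round(s["width"],4),"t",round(s["clock"],1),"| shift",d.round(2),"turn",round(t/6,2),"q6 end~",round(q1+90-(cur-t),0),"tilt",R[2,2].round(4))
E
python3 -c "
from h import *
print({k:getattr(manip,k) for k in dir(manip) if k[0]!='_'})
go(.4845,.0237,.2,9.6)"
```

```text
{'MotionError': <class 'rig.MotionError'>, 'finger_overhang': 0.022}
pos [ 0.2295 -0.5267  0.2525] yaw 23.5 w 0.0851 t 0.1 | shift [ 18.14 -16.11   2.13] turn 2.32 q6 end~ 83.0 tilt -1.0
```

>>> drive_tool(rows=[[0.5,-0.4,0,0.3],[1.5,-1.3,0,0.7],[2.7,-2.4,0,1.1],[3.9,-3.5,0,1.5],[5.1,-4.6,0,1.9],[6.3,-5.6,0,2.2],[7.4,-6.6,0,2.3],[8.5,-7.6,0,2.3]], grip=85)

```text
clock: 0.77
position: [0.3487, -0.2661, 0.253]
ee_rot: [-0.0, 0.996, 0.084, -0.0]
contact_force: [0.0, -0.0, -0.1]
width: 0.0851
gripper_force: 0.0
```

```bash
python3 -c "
from h import *
go(.4845,.0237,.2,9.6)"
```

```text
pos [ 0.3487 -0.2661  0.253 ] yaw 9.7 w 0.0851 t 0.8 | shift [  7.3  -10.51   2.13] turn 0.01 q6 end~ 83.0 tilt -1.0
```

>>> drive_tool(rows=[[0.7,-1,0.1,0],[1.5,-2.1,0.4,0],[2.4,-3.4,0.8,0],[3.3,-4.7,1.2,0],[4.2,-6.1,1.6,0],[5.1,-7.4,1.9,0],[6,-8.6,2.1,0],[6.7,-9.6,2.1,0]])

```text
clock: 1.43
position: [0.4729, -0.0005, 0.1994]
ee_rot: [-0.001, 0.996, 0.086, -0.001]
contact_force: [0.4, -0.3, 0.3]
width: 0.0854
gripper_force: 0.0
```

>>> drive_tool(rows=[[0.4,-0.6,0,0],[0.6,-0.9,0,0],[0.6,-0.91,0.3,0],[0.6,-0.91,1,0],[0.6,-0.91,1.5,0],[0.6,-0.91,1.7,0],[0.6,-0.91,1.7,0],[0.6,-0.91,1.7,0]])

```text
clock: 2.1
position: [0.4837, 0.0208, 0.1582]
ee_rot: [0.0, 0.996, 0.084, -0.0]
contact_force: [0.4, 1.1, 0.1]
width: 0.0851
gripper_force: 0.0
```

```bash
python3 - <<'E'
from h import *
go(.4845,.0237,.075,9.6)
p,d=eyes.get_image("scene");q,_=eyes.get_image("top")
a=cv2.resize(p[100:260,180:340],(390,390));b=cv2.resize(q[120:280,180:340],(390,390))
cv2.imwrite("pics/g1.png",np.hstack([a,b])[:,:,::-1])
E
```

```text
pos [0.4837 0.0208 0.1582] yaw 9.7 w 0.0851 t 2.1 | shift [ 0.05 -0.11  3.33] turn 0.01 q6 end~ 83.0 tilt -1.0
```

View pics/g1.png

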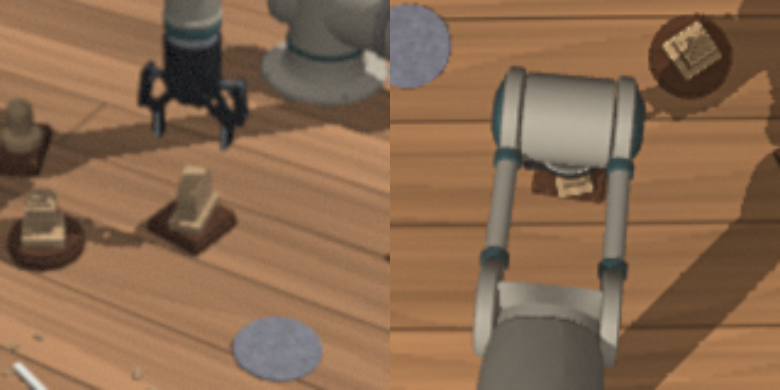

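The left crop shows the open fingers, at crop (157,132) and (228,142), above and straddling the oblong finial at (192,195). Next I descend and grip.

>>> drive_tool(rows=[[0.05,-0.11,0.3,0],[0.05,-0.11,0.9,0],[0.05,-0.11,1.6,0],[0.05,-0.11,2.2,0],[0.05,-0.11,2.7,0],[0.05,-0.11,3.1,0],[0.05,-0.11,3.3,0],[0.05,-0.11,3.33,0]])

```text
clock: 2.87
position: [0.4843, 0.0247, 0.0742]
ee_rot: [-0.0, 0.996, 0.085, -0.001]
contact_force: [-0.3, -0.4, 1.0]
width: 0.085
gripper_force: 0.0
```

>>> drive_tool(rows=[[0,0,0,0],[0,0,0,0],[0,0,0,0],[0,0,0,0],[0,0,0,0],[0,0,0,0],[0,0,0,0],[0,0,0,0]], grip=15, newtons=40)

```text
clock: 3.53
position: [0.4853, 0.0245, 0.0756]
ee_rot: [0.0, 0.996, 0.085, 0.001]
contact_force: [0.3, -0.2, 5.1]
width: 0.0275
gripper_force: 40.4
```

>>> drive_tool(rows=[[0,0,0,0],[0,0,0,0],[0,0,0,0],[0,0,-0.1,0],[0,0,-0.3,0],[0,0,-0.6,0],[0,0,-0.9,0],[0,0,-1,0]])

```text
clock: 4.2
position: [0.4855, 0.0245, 0.1014]
ee_rot: [0.0, 0.996, 0.085, 0.001]
contact_force: [0.4, 0.3, -1.2]
width: 0.0275
gripper_force: 39.5
```

```bash
python3 -c "
from h import *
go(.641,.233,.18,9.6)"
```

```text
pos [0.4855 0.0245 0.1014] yaw 9.7 w 0.0275 t 4.2 | shift [ 7.55 -7.16 -3.13] turn 0.02 q6 end~ 100.0 tilt -1.0
```

>>> drive_tool(rows=[[0.2,-0.2,-0.2,0],[0.8,-0.75,-0.4,0],[1.6,-1.5,-0.5,0],[2.6,-2.45,-0.5,0],[3.6,-3.4,-0.5,0],[4.6,-4.35,-0.5,0],[5.5,-5.2,-0.5,0],[6.3,-5.95,-0.5,0]])

```text
clock: 4.87
position: [0.6161, 0.2004, 0.1126]
ee_rot: [-0.0, 0.996, 0.085, 0.0]
contact_force: [-0.2, -0.4, -0.5]
width: 0.0271
gripper_force: 39.6
```

>>> drive_tool(rows=[[0.7,-0.65,0,0],[1.1,-1.05,0,0],[1.25,-1.2,0.2,0],[1.25,-1.2,0.6,0],[1.25,-1.2,1.1,0],[1.25,-1.2,1.5,0],[1.25,-1.2,1.8,0],[1.25,-1.2,1.9,0]])

```text
clock: 5.53
position: [0.6389, 0.2316, 0.0629]
ee_rot: [0.0, 0.996, 0.084, -0.002]
contact_force: [-0.4, 0.2, -0.4]
width: 0.0275
gripper_force: 39.6
```

```bash
python3 -c "
from h import *
go(.641,.233,.0555,9.6)"
```

```text
pos [0.6389 0.2316 0.0629] yaw 9.7 w 0.0275 t 5.5 | shift [ 0.1  -0.04  0.29] turn 0.02 q6 end~ 100.0 tilt -1.0
```

>>> drive_tool(rows=[[0,0,0,0],[0,0,0,0],[0,0,0.1,0],[0,0,0.2,0],[0,0,0.25,0],[0,0,0.3,0],[0,0,0.3,0],[0,0,0.3,0]])

```text
clock: 6.2
position: [0.6405, 0.2327, 0.0575]
ee_rot: [0.0, 0.996, 0.085, -0.0]
contact_force: [-0.4, -0.3, -0.7]
width: 0.027
gripper_force: 39.6
```

>>> drive_tool(rows=[[0,0,0.04,0],[0,0,0.08,0],[0,0,0.1,0],[0,0,0.12,0],[0,0,0.12,0],[0,0,0.12,0],[0,0,0.12,0],[0,0,0.12,0]])

```text
clock: 6.87
position: [0.6405, 0.2327, 0.0547]
ee_rot: [0.0, 0.996, 0.085, 0.0]
contact_force: [-0.7, 0.1, 1.2]
width: 0.0274
gripper_force: 39.8
```

>>> drive_tool(rows=[[0,0,0,0],[0,0,0,0],[0,0,0,0],[0,0,0,0],[0,0,0,0],[0,0,-0.3,0],[0,0,-1,0],[0,0,-2,0]], grip=85)

```text
clock: 7.53
position: [0.639, 0.2323, 0.1031]
ee_rot: [0.0, 0.996, 0.085, -0.002]
contact_force: [-0.1, 1.3, 1.1]
width: 0.0851
gripper_force: 0.0
```

>>> drive_tool(rows=[[0,0,-1.2,0],[0,0,-2.4,0],[0,0.3,-3.2,-0.3],[0,1,-3.4,-1],[0,2,-3.4,-2],[0,3.2,-3.4,-3],[0,4.4,-3.4,-3.7],[0,5.6,-3.4,-3.9]])

```text
clock: 8.2
position: [0.6643, 0.0937, 0.1904]
ee_rot: [0.0, 0.958, 0.287, 0.0]
contact_force: [0.7, -1.0, 0.1]
width: 0.0852
gripper_force: 0.0
```

```bash
python3 - <<'E'
from h import *
go(.626,-.1328,.16,33)
p,d=eyes.get_image("scene")
C=cloud("scene",d)
q=band(C,np.array([.643,.235]),.06,.045,.095);print("parked",len(q),rect(q),np.nanmax(C[220:260,270:320,2]))
cv2.imwrite("pics/g2.png",cv2.resize(p[130:290,180:360],None,fx=3.3,fy=3.3)[:,:,::-1])
E
```

```text
pos [0.6643 0.0937 0.1904] yaw 33.3 w 0.0852 t 8.2 | shift [-6.26  6.73  1.22] turn 0.06 q6 end~ 45.0 tilt -1.0
parked 217 (array([642.2, 234. ]), array([28.6, 66.4]), np.float32(9.3)) 0.08688683087809229
```

View pics/g2.png

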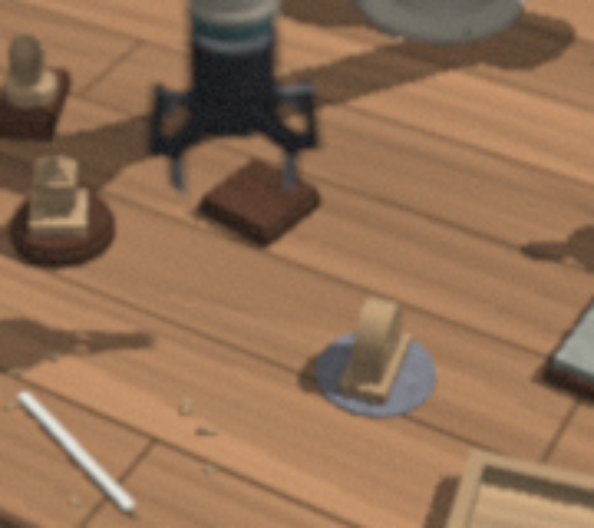

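The oblong finial stands upright on the pad, at crop (378,350), and the square plinth at (260,200) is free. I go to the square finial.

>>> drive_tool(rows=[[-0.9,1,0,0],[-1.8,2,0.1,0.06],[-2.8,3,0.2,0.06],[-3.8,4.1,0.4,0.06],[-4.8,5.2,0.6,0.06],[-5.6,6.1,0.8,0.06],[-6.1,6.6,1.0,0.06],[-6.26,6.73,1.2,0.06]])

```text
clock: 8.92
position: [0.6248, -0.1351, 0.1599]
ee_rot: [0.001, 0.96, 0.28, 0.0]
contact_force: [-1.2, 0.3, 0.4]
width: 0.0848
gripper_force: 0.0
```

```bash
python3 - <<'E'
from h import *
go(.626,-.1322,.075,33)
for n in("top","scene"):
    p,d=eyes.get_image(n);C=cloud(n,d)
    for nm,c in(("sqpl",(.485,.02)),("obl pl",(.459,-.292))):
        q=band(C,np.array(c),.07,.018,.032)
        if len(q)>20:print(n,nm,len(q),*rect(q))
E
```

```text
pos [ 0.6248 -0.1351  0.1599] yaw 32.6 w 0.0848 t 8.9 | shift [ 0.1  -0.08  3.4 ] turn -0.07 q6 end~ 45.0 tilt -1.0
top sqpl 783 [483.9  19. ] [91.1 91.8] 170.7
top obl pl 437 [ 456.9 -295.2] [ 70.5 116.4] 24.9
scene sqpl 452 [486.   22.3] [91.6 92.1] 172.2
scene obl pl 154 [ 459.3 -290.4] [ 65.4 114. ] 22.8
```

>>> drive_tool(rows=[[0.1,-0.08,0.3,0],[0.1,-0.08,0.9,0],[0.1,-0.08,1.6,0],[0.1,-0.08,2.2,0],[0.1,-0.08,2.7,0],[0.1,-0.08,3.1,0],[0.1,-0.08,3.3,0],[0.1,-0.08,3.4,0]])

```text
clock: 9.68
position: [0.6262, -0.1273, 0.0737]
ee_rot: [-0.0, 0.959, 0.283, -0.0]
contact_force: [-1.2, -0.5, 0.4]
width: 0.0848
gripper_force: 0.0
```

>>> drive_tool(rows=[[0,0,0,0],[0,0,0,0],[0,0,0,0],[0,0,0,0],[0,0,0,0],[0,0,0,0],[0,0,0,0],[0,0,0,0]], grip=25, newtons=40)

```text
clock: 10.35
position: [0.627, -0.1291, 0.0757]
ee_rot: [0.001, 0.959, 0.282, 0.001]
contact_force: [1.1, -1.1, 6.7]
width: 0.0398
gripper_force: 42.4
```

>>> drive_tool(rows=[[0,0,0,0],[0,0,0,0],[0,0,-0.1,0],[0,0,-0.3,0],[0,0,-0.7,0],[0,0,-1.2,0],[0,0,-1.6,0],[0,0,-1.8,0]])

```text
clock: 11.02
position: [0.6269, -0.1289, 0.1214]
ee_rot: [0.001, 0.959, 0.282, 0.001]
contact_force: [0.6, -1.0, -1.3]
width: 0.0396
gripper_force: 41.6
```

```bash
python3 -c "
from h import *
go(.4847,.0208,.12,-8.6)"
```

```text
pos [ 0.6269 -0.1289  0.1214] yaw 32.8 w 0.0396 t 11.0 | shift [-1.54 -8.11  0.04] turn 6.9 q6 end~ 101.0 tilt -1.0
```

>>> drive_tool(rows=[[0,-0.2,0,0.2],[-0.1,-0.8,0,0.8],[-0.3,-1.7,0,1.6],[-0.5,-2.8,0,2.5],[-0.7,-3.9,0,3.4],[-0.9,-5,0,4.3],[-1.1,-6,0,5.2],[-1.3,-6.9,0,6]])

```text
clock: 11.68
position: [0.5039, -0.0001, 0.1197]
ee_rot: [-0.0, 1.0, -0.03, -0.0]
contact_force: [0.8, -0.3, -1.6]
width: 0.0396
gripper_force: 41.6
```

```bash
python3 -c "
from h import *
go(.4872,.0204,.12,-8.6)"
```

```text
pos [ 5.039e-01 -1.000e-04  1.197e-01] yaw -3.5 w 0.0396 t 11.7 | shift [-0.72 -0.78 -0.01] turn 0.85 q6 end~ 101.0 tilt -1.0
```

>>> drive_tool(rows=[[-0.4,-0.5,0,0.5],[-0.65,-0.7,0,0.8],[-0.7,-0.76,0,0.85],[-0.7,-0.76,0.1,0.85],[-0.7,-0.76,0.4,0.85],[-0.7,-0.76,0.9,0.85],[-0.7,-0.76,1.2,0.85],[-0.7,-0.76,1.3,0.85]])

```text
clock: 12.35
position: [0.4885, 0.0182, 0.0853]
ee_rot: [0.0, 0.997, -0.073, -0.001]
contact_force: [-0.5, 0.6, -1.1]
width: 0.0389
gripper_force: 41.6
```

>>> drive_tool(rows=[[0,0,0.1,0],[0,0,0.2,0],[0,0,0.2,0],[0,0,0.2,0],[0,0,0.2,0],[0,0,0.2,0],[0,0,0.2,0],[0,0,0.2,0]])

```text
clock: 13.02
position: [0.4892, 0.0187, 0.0823]
ee_rot: [0.0, 0.997, -0.073, 0.0]
contact_force: [0.7, -0.6, -1.8]
width: 0.0397
gripper_force: 41.6
```

```bash
python3 - <<'E'
from h import *
go(.4872,.0204,.0755,-8.6)
p,d=eyes.get_image("scene");C=cloud("scene",d)
q=band(C,np.array([.485,.02]),.07,.018,.032);print(len(q),*rect(q))
q=band(C,np.array([.485,.02]),.05,.04,.06);print(len(q),*rect(q))
E
```

```text
pos [0.4892 0.0187 0.0823] yaw -8.3 w 0.0397 t 13.0 | shift [-0.09 -0.06  0.27] turn 0.05 q6 end~ 101.0 tilt -1.0
251 [487.   22.7] [91.3 93.7] 83.3
129 [485.1  21.4] [58.9 60.4] 168.0
```

>>> drive_tool(rows=[[-0.05,-0.06,0,0.05],[-0.05,-0.06,0.05,0.05],[-0.05,-0.06,0.1,0.05],[-0.05,-0.06,0.16,0.05],[-0.05,-0.06,0.21,0.05],[-0.05,-0.06,0.24,0.05],[-0.05,-0.06,0.25,0.05],[-0.05,-0.06,0.25,0.05]])

```text
clock: 13.73
position: [0.488, 0.0204, 0.0757]
ee_rot: [0.0, 0.997, -0.075, -0.0]
contact_force: [0.6, 0.2, -1.7]
width: 0.0394
gripper_force: 41.6
```

>>> drive_tool(rows=[[0,0,0.02,0],[0,0,0.03,0],[0,0,0.05,0],[0,0,0.06,0],[0,0,0.06,0],[0,0,0.06,0],[0,0,0.06,0],[0,0,0.06,0]])

```text
clock: 14.4
position: [0.4881, 0.0204, 0.0756]
ee_rot: [0.0, 0.997, -0.075, 0.0]
contact_force: [-2.8, 0.6, 10.3]
width: 0.0394
gripper_force: 43.1
```

>>> drive_tool(rows=[[0,0,0,0],[0,0,0,0],[0,0,0,0],[0,0,0,0],[0,0,0,0],[0,0,-0.3,0],[0,0,-1,0],[0,0,-2,0]], grip=85)

```text
clock: 15.07
position: [0.4865, 0.0205, 0.1235]
ee_rot: [-0.0, 0.997, -0.075, -0.002]
contact_force: [0.7, -0.2, 0.3]
width: 0.0852
gripper_force: 0.0
```

>>> drive_tool(rows=[[0,0,-1.2,0],[0,0,-2,0],[0,0.3,-2.6,0],[0,1,-3,-0.5],[0,2,-3,-1.2],[0,3.2,-3,-2.2],[0,4.4,-3,-3.2],[0,5.6,-3,-4]])

```text
clock: 15.73
position: [0.4667, -0.1191, 0.2]
ee_rot: [0.0, 0.991, 0.137, 0.0]
contact_force: [1.0, -0.8, -0.3]
width: 0.0849
gripper_force: 0.0
```

```bash
python3 - <<'E'
from h import *
go(.4580,-.2926,.16,24)
for n in("top","scene"):
    p,d=eyes.get_image(n);C=cloud(n,d)
    for nm,c in(("sq",(.485,.02)),("round",(.621,-.134)),("obl",(.459,-.292))):
        q=band(C,np.array(c),.064,.018,.032)
        e=cv2.minEnclosingCircle(np.float32(q*1000));print(n,nm,len(q),*rect(q),np.round(e[0],1),round(e[1],1))
        q=band(C,np.array(c),.05,.06,.12)
        if len(q)>20:print("   fin",len(q),*rect(q))
    if n=="scene":cv2.imwrite("pics/g3.png",cv2.resize(p[120:260,150:330],None,fx=3.3,fy=3.3)[:,:,::-1])
E
```

```text
pos [ 0.4667 -0.1191  0.2   ] yaw 15.7 w 0.0849 t 15.7 | shift [-2.21  6.59  1.6 ] turn -1.38 q6 end~ 33.0 tilt -1.0
top sq 466 [483.8  19. ] [90.6 91.5] 171.2 [485.3  21.2] 61.7
   fin 185 [482.9  20. ] [39.7 39.9] 171.3
top round 632 [ 628.1 -134.6] [ 89.5 106.5] 98.7 [ 620.9 -135.2] 54.3
top obl 282 [ 457.1 -294.6] [ 72.  114.9] 25.7 [ 459.4 -293.9] 63.0
   fin 156 [ 455.7 -294.6] [38.3 39. ] 27.7
scene sq 257 [485.2  24.3] [88.2 96.3] 167.4 [485.6  23.4] 60.2
   fin 184 [490.3  29.3] [35.3 50.5] 138.5
scene round 505 [ 624.  -130.3] [101.5 102.7] 40.3 [ 623.9 -131.9] 53.1
scene obl 171 [ 461.  -289.4] [ 64.9 114.3] 22.0 [ 460.4 -288.4] 60.5
   fin 122 [ 461.  -288.8] [31.5 38.9] 147.6
```

View pics/g3.png

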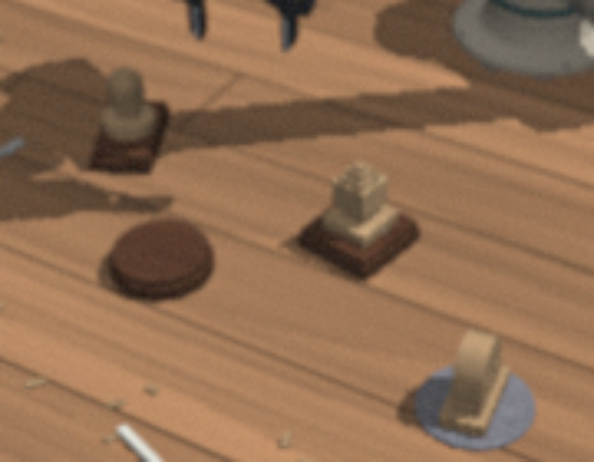

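The square finial is centred and aligned on the square plinth, at crop (360,215), and the round plinth at (160,260) is free. Next comes the round finial, at crop (127,105).

```bash
python3 -c "
from h import *
go(.4585,-.2922,.15,15.7)"
```

```text
pos [ 0.4669 -0.1217  0.1999] yaw 15.2 w 0.0848 t 15.8 | shift [-2.11  6.49  2.01] turn -0.08 q6 end~ 42.0 tilt -1.0
```

>>> drive_tool(rows=[[-0.4,1.1,0,0],[-0.7,2.1,0.1,0],[-1.1,3.2,0.4,0],[-1.4,4.3,0.8,0],[-1.8,5.3,1.2,0],[-2.1,6.1,1.6,0],[-2.2,6.5,1.9,0],[-2.2,6.58,2,0]])

```text
clock: 16.5
position: [0.4574, -0.2921, 0.1482]
ee_rot: [-0.001, 0.991, 0.133, -0.0]
contact_force: [0.5, 0.3, -0.5]
width: 0.0849
gripper_force: 0.0
```

>>> drive_tool(rows=[[0,0,0,0],[0,0,0,0],[0,0,0,0],[0,0,0,0],[0,0,0.1,0],[0,0,0.2,0],[0,0,0.2,0],[0,0,0.2,0]])

```text
clock: 17.17
position: [0.4576, -0.2909, 0.1442]
ee_rot: [-0.0, 0.991, 0.134, -0.0]
contact_force: [0.1, 0.6, 0.3]
width: 0.0851
gripper_force: 0.0
```

```bash
python3 -c "
from h import *
go(.4585,-.2922,.075,15.7)"
```

```text
pos [ 0.4576 -0.2909  0.1442] yaw 15.4 w 0.0851 t 17.2 | shift [0.02 0.06 2.77] turn -0.05 q6 end~ 42.0 tilt -1.0
```

>>> drive_tool(rows=[[0.02,0.05,0.2,0],[0.02,0.05,0.6,0],[0.02,0.05,1.1,0],[0.02,0.05,1.6,0],[0.02,0.05,2.1,0],[0.02,0.05,2.5,0],[0.02,0.05,2.7,0],[0.02,0.05,2.77,0]])

```text
clock: 17.83
position: [0.4578, -0.2919, 0.0736]
ee_rot: [-0.001, 0.991, 0.134, -0.001]
contact_force: [-0.8, 0.0, 0.1]
width: 0.0852
gripper_force: 0.0
```

>>> drive_tool(rows=[[0,0,0,0],[0,0,0,0],[0,0,0,0],[0,0,0,0],[0,0,0,0],[0,0,0,0],[0,0,0,0],[0,0,0,0]], grip=25, newtons=40)

```text
clock: 18.5
position: [0.4591, -0.2929, 0.076]
ee_rot: [0.001, 0.991, 0.134, 0.001]
contact_force: [-0.1, -0.0, 6.7]
width: 0.039
gripper_force: 40.7
```

>>> drive_tool(rows=[[0,0,0,0],[0,0,0,0],[0,0,-0.1,0],[0,0,-0.3,0],[0,0,-0.7,0],[0,0,-1.2,0],[0,0,-1.7,0],[0,0,-2,0]])

```text
clock: 19.17
position: [0.4588, -0.2925, 0.1267]
ee_rot: [0.001, 0.991, 0.134, 0.001]
contact_force: [-0.6, -0.2, -1.2]
width: 0.0389
gripper_force: 40.4
```

```bash
python3 -c "
from h import *
go(.622,-.1338,.12,15.5)"
```

```text
pos [ 0.4588 -0.2925  0.1267] yaw 15.4 w 0.0389 t 19.2 | shift [ 7.98 -4.39  0.27] turn -0.02 q6 end~ 62.0 tilt -1.0
```

>>> drive_tool(rows=[[0.2,-0.1,0,0],[0.8,-0.45,0,0],[1.7,-0.95,0,0],[2.8,-1.55,0,0],[3.9,-2.15,0,0],[5,-2.75,0,0],[6.1,-3.35,0,0],[7,-3.85,0,0]])

```text
clock: 19.83
position: [0.6029, -0.1508, 0.1244]
ee_rot: [-0.001, 0.991, 0.134, -0.0]
contact_force: [-0.3, -0.4, -1.0]
width: 0.0389
gripper_force: 40.4
```

>>> drive_tool(rows=[[0.7,-0.38,0,0],[0.95,-0.52,0,0],[0.98,-0.54,0.1,0],[0.98,-0.54,0.5,0],[0.98,-0.54,1,0],[0.98,-0.54,1.5,0],[0.98,-0.54,1.75,0],[0.98,-0.54,1.8,0]])

```text
clock: 20.5
position: [0.6194, -0.1342, 0.0778]
ee_rot: [-0.001, 0.991, 0.133, -0.002]
contact_force: [-0.3, -0.9, -1.2]
width: 0.0392
gripper_force: 40.4
```

>>> drive_tool(rows=[[0,0,0,0],[0,0,0,0],[0,0,0,0],[0,0,0,0],[0,0,0,0],[0,0,0,0],[0,0,0,0],[0,0,0,0]])

```text
clock: 21.17
position: [0.6218, -0.1335, 0.0802]
ee_rot: [0.0, 0.991, 0.134, 0.0]
contact_force: [-0.1, -0.3, -1.5]
width: 0.0393
gripper_force: 40.4
```

```bash
python3 - <<'E'
from h import *
go(.622,-.1338,.076,15.4)
p,d=eyes.get_image("scene");C=cloud("scene",d);c=np.array([.622,-.133])
q=band(C,c,.062,.018,.032);e=cv2.minEnclosingCircle(np.float32(q*1000));print(len(q),np.round(e[0],1),e[1])
q=band(C,c,.05,.038,.06);e=cv2.minEnclosingCircle(np.float32(q*1000));print(len(q),np.round(e[0],1),e[1])
E
```

```text
pos [ 0.6218 -0.1335  0.0802] yaw 15.4 w 0.0393 t 21.2 | shift [0.   0.01 0.17] turn -0.0 q6 end~ 62.0 tilt -1.0
308 [ 622.6 -131.8] 53.79084396362305
119 [ 621.7 -132. ] 30.08763313293457
```

Centred over the plinth to within about 1 mm, so I lower and release.

>>> drive_tool(rows=[[0,0,0.04,0],[0,0,0.08,0],[0,0,0.12,0],[0,0,0.16,0],[0,0,0.18,0],[0,0,0.19,0],[0,0,0.19,0],[0,0,0.19,0]])

```text
clock: 21.88
position: [0.6217, -0.1336, 0.076]
ee_rot: [0.0, 0.991, 0.134, 0.0]
contact_force: [-1.8, 1.4, 5.2]
width: 0.0388
gripper_force: 40.9
```

>>> drive_tool(rows=[[0,0,0,0],[0,0,0,0],[0,0,0,0],[0,0,0,0],[0,0,0,0],[0,0,-0.3,0],[0,0,-1,0],[0,0,-2,0]], grip=85)

```text
clock: 22.55
position: [0.6202, -0.1331, 0.124]
ee_rot: [-0.001, 0.991, 0.134, -0.002]
contact_force: [-0.4, 0.1, -0.2]
width: 0.0851
gripper_force: 0.0
```

>>> drive_tool(rows=[[0,0,-1,0],[0,0,-1.8,0],[0,-0.3,-2.3,0.2],[0.3,-1,-2.6,0.5],[0.6,-2,-2.6,0.8],[0.9,-3.2,-2.6,0.95],[1.2,-4.4,-2.6,0.95],[1.5,-5.6,-2.6,0.95]])

```text
clock: 23.22
position: [0.6207, 0.0124, 0.191]
ee_rot: [0.0, 0.996, 0.084, 0.0]
contact_force: [-0.0, 0.5, 0.5]
width: 0.0852
gripper_force: 0.0
```

```bash
python3 - <<'E'
from h import *
go(.6405,.2327,.13,9.7)
E
```

```text
pos [0.6207 0.0124 0.191 ] yaw 9.6 w 0.0852 t 23.2 | shift [ 2.25 -8.56  2.44] turn -0.01 q6 end~ 100.0 tilt -1.0
```

>>> drive_tool(rows=[[0.4,-1.3,0,0],[0.7,-2.6,0,0],[1.1,-4,0.2,0],[1.4,-5.4,0.6,0],[1.8,-6.8,1.1,0],[2.1,-7.9,1.6,0],[2.2,-8.4,2.1,0],[2.24,-8.53,2.4,0]])

```text
clock: 23.88
position: [0.6393, 0.2333, 0.1289]
ee_rot: [-0.0, 0.996, 0.086, -0.001]
contact_force: [-0.5, -0.5, 0.1]
width: 0.0849
gripper_force: 0.0
```

>>> drive_tool(rows=[[0,0,0,0],[0,0,0,0],[0,0,0.1,0],[0,0,0.2,0],[0,0,0.2,0],[0,0,0.2,0],[0,0,0.2,0],[0,0,0.2,0]])

```text
clock: 24.55
position: [0.6403, 0.2306, 0.1256]
ee_rot: [0.0, 0.996, 0.084, 0.0]
contact_force: [0.1, 0.3, -0.8]
width: 0.0853
gripper_force: 0.0
```

```bash
python3 - <<'E'
from h import *
go(.6405,.2327,.0547,9.7)
p,d=eyes.get_image("top");C=cloud("top",d);
for nm,c in(("round",(.621,-.134)),("obl",(.459,-.292))):
    c=np.array(c);q=band(C,c,.07,.018,.032);e=cv2.minEnclosingCircle(np.float32(q*1000));print(nm,len(q),*rect(q),np.round(e[0],1),e[1])
    q=band(C,c,.05,.06,.11)
    if len(q)>20:e=cv2.minEnclosingCircle(np.float32(q*1000));print(len(q),np.round(e[0],1),e[1])
p,d=eyes.get_image("scene");C=cloud("scene",d);c=np.array((.459,-.292));q=band(C,c,.07,.018,.032);print("scene",*rect(q))
E
```

```text
pos [0.6403 0.2306 0.1256] yaw 9.7 w 0.0853 t 24.6 | shift [ 0.02 -0.08  2.84] turn -0.01 q6 end~ 100.0 tilt -1.0
round 519 [ 619.7 -136.3] [104.6 104.7] 105.2 [ 620.5 -135.9] 54.020057678222656
154 [ 618.4 -136.5] 20.638954162597656
obl 742 [ 457.  -294.6] [ 71.9 118. ] 25.8 [ 456.8 -295. ] 66.29995727539062
scene [ 459.8 -291.5] [ 66.8 116.3] 23.3
```

>>> drive_tool(rows=[[0.02,-0.08,0.2,0],[0.02,-0.08,0.7,0],[0.02,-0.08,1.2,0],[0.02,-0.08,1.7,0],[0.02,-0.08,2.2,0],[0.02,-0.08,2.6,0],[0.02,-0.08,2.8,0],[0.02,-0.08,2.84,0]])

```text
clock: 25.32
position: [0.6395, 0.2329, 0.0527]
ee_rot: [0.0, 0.996, 0.084, -0.001]
contact_force: [-0.4, -0.2, -0.2]
width: 0.0849
gripper_force: 0.0
```

>>> drive_tool(rows=[[0,0,0,0],[0,0,0,0],[0,0,0,0],[0,0,0,0],[0,0,0,0],[0,0,0,0],[0,0,0,0],[0,0,0,0]], grip=15, newtons=40)

```text
clock: 25.98
position: [0.6407, 0.2331, 0.055]
ee_rot: [-0.0, 0.996, 0.084, 0.001]
contact_force: [-0.0, -0.8, 4.1]
width: 0.0274
gripper_force: 40.8
```

>>> drive_tool(rows=[[0,0,0,0],[0,0,0,0],[0,0,-0.2,0],[0,0,-0.8,0],[0,0,-1.6,0],[0,0,-2.6,0],[0,0,-3.6,0],[0,0,-4.6,0]])

```text
clock: 26.65
position: [0.6394, 0.233, 0.1693]
ee_rot: [0.0, 0.996, 0.084, -0.001]
contact_force: [0.2, 0.3, -0.9]
width: 0.0275
gripper_force: 40.1
```

```bash
python3 -c "
from h import *
go(.4595,-.2925,.2,24.6)"
```

```text
pos [0.6394 0.233  0.1693] yaw 9.7 w 0.0275 t 26.6 | shift [-10.63  19.51  -1.2 ] turn -2.49 q6 end~ 33.0 tilt -1.0
```

>>> drive_tool(rows=[[-0.2,0.3,-0.7,-0.2],[-0.6,1,-1,-0.6],[-1.1,2,-1.1,-1.1],[-1.7,3.1,-1.1,-1.6],[-2.3,4.3,-1.1,-2.1],[-2.9,5.4,-1.1,-2.4],[-3.5,6.5,-1.1,-2.5],[-4.1,7.6,-1.1,-2.5]])

```text
clock: 27.32
position: [0.5698, 0.0274, 0.1962]
ee_rot: [-0.0, 0.977, 0.214, -0.001]
contact_force: [-0.1, -0.1, -1.1]
width: 0.0275
gripper_force: 40.2
```

```bash
python3 -c "
from h import *
go(.4595,-.2925,.2,24.6)"
```

```text
pos [0.5698 0.0274 0.1962] yaw 24.7 w 0.0275 t 27.3 | shift [-9.36  9.78 -0.15] turn 0.02 q6 end~ 33.0 tilt -1.0
```

>>> drive_tool(rows=[[-0.9,0.9,0,0],[-1.8,1.8,0,0],[-2.7,2.7,0,0],[-3.6,3.6,0,0],[-4.5,4.6,0,0],[-5.4,5.6,0,0],[-6.3,6.6,0,0],[-7.2,7.5,0,0]])

```text
clock: 27.98
position: [0.4848, -0.2184, 0.1964]
ee_rot: [-0.0, 0.977, 0.214, -0.0]
contact_force: [0.0, 0.1, -1.3]
width: 0.0274
gripper_force: 40.2
```

>>> drive_tool(rows=[[-0.9,0.9,0,0],[-1.6,1.7,0,0],[-2,2.1,0,0],[-2.1,2.25,0.4,0],[-2.1,2.25,1.2,0],[-2.1,2.25,2.2,0],[-2.1,2.25,3,0],[-2.1,2.25,3.4,0]])

```text
clock: 28.65
position: [0.46, -0.2876, 0.1083]
ee_rot: [-0.003, 0.977, 0.214, -0.002]
contact_force: [-0.8, 0.3, -1.9]
width: 0.0277
gripper_force: 40.1
```

>>> drive_tool(rows=[[0,0,0.2,0],[0,0,0.5,0],[0,0,0.7,0],[0,0,0.8,0],[0,0,0.8,0],[0,0,0.8,0],[0,0,0.8,0],[0,0,0.8,0]])

```text
clock: 29.32
position: [0.462, -0.2903, 0.0924]
ee_rot: [0.001, 0.977, 0.214, 0.0]
contact_force: [-1.0, -0.4, -1.7]
width: 0.0279
gripper_force: 40.1
```

```bash
python3 - <<'E'
from h import *
go(.4595,-.2925,.076,24.6)
p,d=eyes.get_image("scene");C=cloud("scene",d);c=np.array((.459,-.292))
q=band(C,c,.07,.018,.032);print(len(q),*rect(q))
for a,b in((.037,.055),(.05,.07)):
    q=band(C,c,.05,a,b);print(len(q),*rect(q))
cv2.imwrite("pics/g4.png",cv2.resize(p[110:220,130:260],None,fx=4,fy=4)[:,:,::-1])
E
```

```text
pos [ 0.462  -0.2903  0.0924] yaw 24.7 w 0.0279 t 29.3 | shift [-0.13  0.04  0.66] turn 0.01 q6 end~ 33.0 tilt -1.0
169 [ 461.7 -290.7] [ 66.8 112.8] 24.5
45 [ 470.3 -270.4] [37.5 82. ] 172.3
87 [ 468.6 -285.6] [43.6 74.1] 24.0
```

View pics/g4.png

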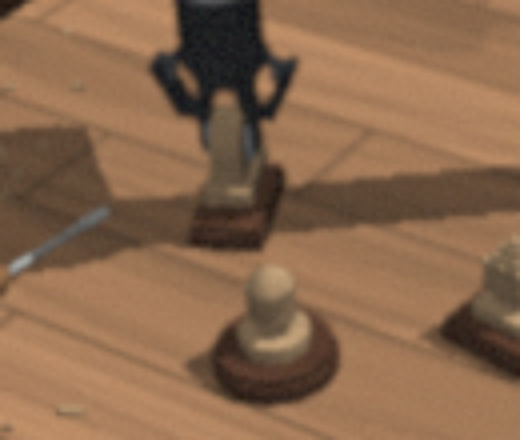

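The oblong finial is held over its plinth, at crop (235,180), with the yaw matching. I lower it.

>>> drive_tool(rows=[[-0.06,0.03,0.1,0],[-0.12,0.04,0.2,0],[-0.12,0.04,0.35,0],[-0.12,0.04,0.45,0],[-0.12,0.04,0.52,0],[-0.12,0.04,0.55,0],[-0.12,0.04,0.55,0],[-0.12,0.04,0.55,0]])

```text
clock: 30.03
position: [0.4594, -0.2922, 0.078]
ee_rot: [0.0, 0.977, 0.214, -0.0]
contact_force: [0.2, 0.3, -0.7]
width: 0.0275
gripper_force: 40.1
```

>>> drive_tool(rows=[[0,0,0.02,0],[0,0,0.05,0],[0,0,0.08,0],[0,0,0.1,0],[0,0,0.1,0],[0,0,0.1,0],[0,0,0.1,0],[0,0,0.1,0]])

```text
clock: 30.7
position: [0.4594, -0.2923, 0.076]
ee_rot: [0.0, 0.977, 0.214, 0.0]
contact_force: [-1.7, 1.3, 5.2]
width: 0.0275
gripper_force: 40.9
```

```bash
python3 -c "
from h import *
go(.4595,-.2925,.0755,24.6)"
```

```text
pos [ 0.4594 -0.2923  0.076 ] yaw 24.7 w 0.0275 t 30.7 | shift [0.   0.01 0.02] turn 0.01 q6 end~ 33.0 tilt -1.0
```

Contact felt; release, rise and back off to check.

>>> drive_tool(rows=[[0,0,0,0],[0,0,0,0],[0,0,0,0],[0,0,0,0],[0,0,0,0],[0,0,-0.3,0],[0,0,-1,0],[0,0,-2,0]], grip=85)

```text
clock: 31.37
position: [0.4581, -0.2912, 0.1246]
ee_rot: [-0.002, 0.977, 0.214, -0.001]
contact_force: [0.2, -0.3, 0.2]
width: 0.0852
gripper_force: 0.0
```

>>> drive_tool(rows=[[0,0,-1.2,0],[0,0,-2.4,0],[-0.3,0.2,-3.4,0],[-1,0.6,-4,0],[-2,1.2,-4.4,0],[-3,1.9,-4.6,0],[-4,2.6,-4.6,0],[-5,3.4,-4.6,0]])

```text
clock: 32.03
position: [0.3805, -0.4224, 0.2421]
ee_rot: [0.001, 0.977, 0.214, 0.0]
contact_force: [0.7, 0.0, 0.2]
width: 0.0852
gripper_force: 0.0
```

>>> drive_tool(rows=[[-0.7,0.6,0,0],[-1.1,1,0,0],[-1.2,1.1,0,0],[-1.2,1.1,0,0],[-1.2,1.1,0,0],[-1.2,1.1,0,0],[-1.2,1.1,0,0],[-1.2,1.1,0,0]])

```text
clock: 32.7
position: [0.3661, -0.4581, 0.2408]
ee_rot: [-0.0, 0.977, 0.214, 0.0]
contact_force: [-0.5, 0.3, 1.0]
width: 0.085
gripper_force: 0.0
```

```bash
python3 - <<'E'
from h import *
for n in("top","scene"):
    p,d=eyes.get_image(n);C=cloud(n,d);cv2.imwrite(f"pics/{n}9.png",p[:,:,::-1])
    for nm,c in(("sq",(.485,.02)),("round",(.621,-.134)),("obl",(.459,-.292)),("stone",(.496,.406))):
        c=np.array(c);q=band(C,c,.068 if nm!="stone" else .09,.018,.032);e=cv2.minEnclosingCircle(np.float32(q*1000));print(n,nm,len(q),*rect(q),"circ",np.round(e[0],1),round(e[1],1))
        q=band(C,c,.045,.062,.12)
        if len(q)>20:print("   fin",len(q),*rect(q))
E
```

```text
top sq 450 [483.9  19.4] [90.9 91.7] 169.8 circ [485.4  19.7] 60.3
   fin 185 [482.5  20. ] [39.7 39.9] 171.3
top round 533 [ 620.9 -135.8] [104.8 105.8] 134.1 circ [ 619.7 -136. ] 54.2
   fin 152 [ 617.9 -134.9] [37.7 39.3] 178.2
top obl 323 [ 456.7 -295.3] [ 71.8 116.5] 25.3 circ [ 456.5 -294.9] 63.2
   fin 251 [ 457.2 -294.2] [30.3 64.8] 24.6
top stone 703 [494.3 406.1] [ 63.6 160.7] 175.7 circ [494.1 400.8] 83.4
scene sq 247 [487.6  23.8] [92.2 92.3] 169.8 circ [487.7  22.6] 58.6
   fin 170 [493.2  27.3] [35.2 50.3] 120.1
scene round 310 [ 627.  -129.2] [ 93.4 101.4] 122.4 circ [ 622.5 -131. ] 52.5
   fin 147 [ 623.9 -129. ] [29.5 39.7] 136.1
scene obl 151 [ 466.1 -288.6] [ 68.1 106.1] 23.8 circ [ 465.6 -287.5] 59.2
   fin 153 [ 462.6 -291.1] [31.3 65.9] 25.5
scene stone 567 [497.5 410.3] [ 62.8 159.6] 175.1 circ [497.8 413.9] 81.8
```

View pics/top9.png

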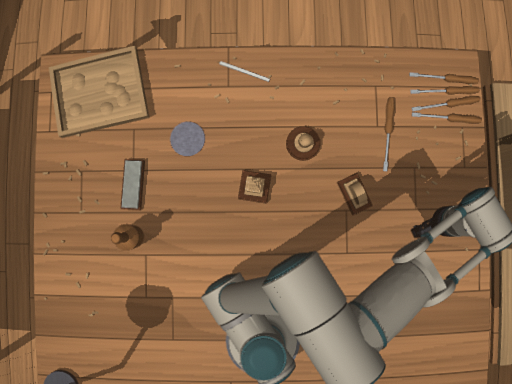

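View pics/scene9.png

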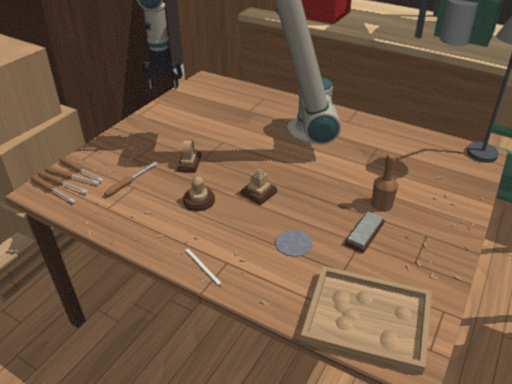

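Both views show all three finials upright and centred to within about 2 mm: round at (304,142), square at (255,185) and oblong at (355,193) in the top view. The mallet, gouge and stone have not moved.

```bash
python3 -c "
from rig import order;print(order.sign_off())"
```

```text
the job is handed in; nothing more can be done
None
```

Each finial now stands upright on its matching plinth, centred to within about 2 mm with the square and oblong ones aligned. The mallet, gouge and stone look undisturbed, and I handed the job in at about 33 s of the 101 s allowed.

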